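# Open the push-and-turn jar of cleaning tablets and hold its cap over the mouth

### The job

The packing table is about to be wiped down: open the white jar of cleaning tablets so that I can take one out. Press its grey safety cap down, twist it anticlockwise while it is down until it comes free, lift it straight off, and finish still holding the cap in the gripper, level and still, about 5 cm above the mouth of the jar, ready to go straight back on. The jar stays standing on the table where it is (it may shift by a centimetre or two), and the things around it are not disturbed.

Things in the scene. Friction and masses are not known exactly. Their poses are not given: they have to be found in the camera images.
- jar: White plastic tub of cleaning tablets standing loose on the table, round, 80 mm in diameter, about 0.45 kg. Origin: centre of its underside; z up. Straight sides up to 44 mm, then sloping in to a flat shoulder, 60 mm wide, 62 mm above the table; above it the neck, 36 mm wide, with three lugs round its outside.
- jar_mouth (a point): Centre of the jar's open mouth, on the rim of the neck, 81.5 mm above the jar's underside; same axes as the jar.
- cap: Grey ribbed push-and-turn safety cap on the jar: round, 58 mm in diameter (60 mm over the ribs), 29 mm high, hollow below, 0.04 kg; it may be gripped across any diameter. Origin: centre of the skirt's lower edge; z up. Locked, this origin is 68 mm above the table, 6 mm above the shoulder: three lugs in the skirt sit in 4 mm deep notches under the neck's lugs.
- cap_top (a point): Centre of the cap's flat top, 29 mm above its lower edge. Locked: 97 mm above the table. To free the cap press it straight down 6 mm, until the skirt lands on the shoulder; holding it down, turn it about 60 degrees anticlockwise seen from above (free from 37 to 80 degrees, then a stop; clockwise is blocked); lift straight up.
- cap_arrow (a point): Tip of the small raised arrowhead on the cap's top, 25 mm from the cap's axis along the cap's x axis. Locked, it lies along the jar's x axis; it moves towards the jar's y axis (anticlockwise from above) as the cap is opened.
- seal_disc (a joint): Sprung sealing disc inside the cap that pushes the cap up; slides along the cap's axis (m): 0 while the cap is locked, +0.006 pressed right down, -0.003 with the cap off. 1200 N/m: about 4 N when locked, 11 N pressed right down.
- spice_jar: Bystander: round spice jar with a red screw lid, 45 mm in diameter, 106 mm high. Origin: centre of its underside.
- stamp: Bystander: date stamp with a brown wooden handle on a black block, 24 x 42 mm, 64 mm high. Origin: centre of its underside.
- tape: Bystander: roll of brownish tape lying flat, 104 mm in diameter, 25 mm high. Origin: centre of its underside.
- mug: Bystander: orange mug, 81 mm in diameter, 113 mm with its handle, 101 mm high. Origin: centre of its underside.
Not all that is in view belongs to the job. Leave any green look-alike of the cap alone. What is shaped like the jar but blue is not meant.

How it is judged:
On the way, in this order (a step that is already met when the one before it is completed fails the run):
1. the cap is pressed down against its spring by the gripper (value of joint seal_disc above 0.003 m and contact force between the fingers and cap above 1 N), for 0.1 s.
2. the cap is turned anticlockwise out of its notches, the jar standing on the table (y of cap_arrow in the frame of jar above 0.0142 m and height (world z) of jar below 0.003 m), for 0.1 s.
At the end, for the whole second after the job is handed in: The cap is held in the gripper, still, level within 0.2 rad, lower edge 25 to 100 mm above the jar's mouth, axis within 30 mm of its centre, not touching the jar; the jar stands upright on the table, moved under 30 mm; spice jar, stamp, tape and mug moved under 20 mm (horizontal distance between cap and jar_mouth below 0.03 m and z of cap in the frame of jar_mouth between 0.025 and 0.1 m and angle between cap's own z axis and vertical below 0.2 rad and linear speed of each of cap, jar below 0.02 m/s and contact force between the fingers and cap above 1 N and contact force between cap and jar below 0.05 N and height (world z) of jar below 0.003 m and angle between jar's own z axis and vertical below 0.05 rad and distance of jar from where it was at the start of the episode below 0.03 m and distance of each of spice_jar, stamp, tape, mug from where it was at the start of the episode below 0.02 m); the arm keeps its last pose, push and grip.
It fails at once if the jar is lifted off the table or tipped (height (world z) of jar above 0.008 m or angle between jar's own z axis and vertical above 0.2 rad).
It fails at once if a bystander (spice jar, stamp, tape roll, mug) is knocked or moved by more than 20 mm (distance of any of spice_jar, stamp, tape, mug from where it was at the start of the episode above 0.02 m).
It also fails if it takes over 32 s, if anything falls off the work surface, if the arm or the gripper's body presses on something with over 40 N, if the wrist force passes 120 N, or if a joint passes its speed limit or range.

### The arm

A 7-joint arm with a two-finger parallel gripper is mounted at the origin on the work surface; the furniture and walls round the work are solid. World frame = base frame: x ahead of the robot, y to its left, z up, the work surface at z = 0. Lengths are in m, angles in rad, forces in N, time in s.
With the tool pointing down it reaches from about 0.425 to 0.925 m from the base axis. Payload 6.8 kg.
Tool frame: the origin (TCP) lies on the centre line of the jaws, within the pads' length; the fingertips stand 25 mm ahead of it and the grasp point (between the pads) lies 6 mm ahead of it; z points along the fingers, y is the line along which they close (so a half turn about z gives the same grasp; the last joint's range is limited). The gripper opens to 85 mm and grips with 20 to 120 N. Pads are 22 mm wide; open, the fingers measure 114 mm over their backs; the gripper's body (76 mm by 85 mm) begins 54 mm behind the grasp point. The pads swing forward as they close: fully open they stand 13 mm farther back than shut.
Start: joints at [1.181, 0.477, 0.022, 1.555, -0.011, 1.109, -0.083], TCP at [0.188, -0.648, 0.256] pointing down, gripper open.
Joint ranges: [-2.96, 2.96], [-0.34, 2.1], [-1.41, 1.46], [0.24, 2.44], [-1.37, 4.51], [0.17, 1.92], [-2.96, 2.96]. Speed limits (rad/s): [2.39, 2.39, 3.14, 3.14, 3.14, 3.14, 3.14].

### API

Orientations are given as a rotation vector (axis times angle).
In Python, from bench import telemetry, grab_frame, job gives the robot as it stands.
- The arm moves only by the tool apply_moves, never from a script. Its argument "rows" is a list of rows, each a list of 2 entries, a list of its own where there are three numbers: the shift along the tool's x, y, z each as a share of 250 mm, from -1 to 1, then the turn, a rotation vector about the tool's x, y, z each as a share of pi rad, from -1 to 1. A call has 1 to 10 rows; each row is the pose to reach, as a shift and turn from the pose commanded when the call began, along the tool's axes at that moment, turning the shorter way round; what a row does not reach only later rows make up. A row lasts 1/8 s, in which the tool goes at most 62.5 mm and 10.7 degrees, less where a joint would pass 70% of its speed; a pose out of reach is approached as far as the arm can. A call with a number of a shift or a turn outside -1 to 1 is refused whole. A call with a gripper value outside its range is refused whole. "jaw" is the gripper's target within -1 to 1 (fully open at 1, half-way at 0, shut at -1), set as the call begins (left out, the last holds). The fingers move at their own pace and stop on an object; "newtons" is the grip in N (left out, the last holds). Time passes only in rows, so rows that repeat a pose let the fingers close. It gives the time, the measured TCP pose, the force, the opening and the grip force at its end, in the units of the state.
- telemetry.get_obs(): the state, without advancing time (a new reading comes with each control period).
- grab_frame(name): name is "side" or "top"; returns a dict with "frame" (400x640x3 uint8, red, green, blue), "vertical_fov" (degrees; the focal length in pixels is half the picture's height over the tangent of half this angle, whatever the lens; pixels are square), "cx", "cy" (the principal point, pixels), "origin" and "attitude" of the camera in the world. Camera axes: x right, y up, looking along -z (the intrinsics and any distortion apply to the point x, -y, -z); pixel columns grow to the right and rows downward; lengths in m; the calibration is good to about 2 mm. A picture is of the moment at which its call begins. There is no depth.
- job.hand_in(): hands the job in; it is judged then, once.
The state is a dict: "clock": time; "joints": joint angles; "qvel": joint speeds; "tau": joint torques, N m; "tcp_pos": TCP position; "orientation": TCP orientation; "contact_force": force on the tool from outside, world axes, zero at the start; "moment": the same for the moment, N m; "grip_width": finger opening in m; "gripper_force": force on a finger pad.
Only numpy, scipy, OpenCV 4.12 (cv2) and the standard library are available. Lean on these libraries where they do the work, as an engineer would, in place of code of your own. Each camera call takes 0.05 s, during which the arm holds its last target. There are 200 camera calls.

## Working session

There is one attempt and no reset: what is moved stays moved. The work goes in short steps, Python scripts to look and compute and a tool call to move; the robot and the scene stay as the last step left them, time stands still between calls to the robot, and variables do not carry over. Pictures are saved under pics/ and viewed, at most 10 in all, crops included, and the job is handed in when it is done.

Besides the shell and the picture viewer there is one more tool, called by a JSON object that holds its "name" and its "arguments". apply_moves: Moves the arm, as the interface text tells. Its arguments: {"type":"object","properties":{"rows":{"type":"array"},"jaw":{"type":"number"},"newtons":{"type":"number"}},"required":["rows"]}

```bash
ls; mkdir -p pics
python3 - <<'E'
from bench import telemetry, grab_frame
import cv2
for n in("side","top"):
    f=grab_frame(n); cv2.imwrite(f"pics/{n}0.png",f["frame"][:,:,::-1])
    print({k:v for k,v in f.items() if k!="frame"})
print(telemetry.get_obs())
E
```

```text
pics
{'vertical_fov': 42.94065626570143, 'cx': 317.21073835948636, 'cy': 195.6923558973516, 'origin': array([0.39170766, 1.04388179, 0.61976324]), 'attitude': array([ 0.11154366, -1.50939175, -2.61103173])}
{'vertical_fov': 51.616635907834365, 'cx': 321.76891884497104, 'cy': 201.86412350811057, 'origin': array([0.29996484, 0.12336364, 0.99933177]), 'attitude': array([ 0.19513883, -0.19768671, -1.52102199])}
{'clock': 0.1, 'joints': array([ 1.18089859,  0.47768722,  0.02232464,  1.55632924, -0.01151394,
        1.10933434, -0.08309916]), 'qvel': array([-0.00092885, -0.00187295,  0.0015966 , -0.00179493, -0.00054127,
        0.00060196, -0.00043583]), 'tau': array([ 3.76335447e-03, -5.97768223e+01,  1.61307558e+00, -2.81959713e+01,
        1.27456791e-02,  5.02108742e-03,  1.30801379e-05]), 'tcp_pos': array([ 0.18757571, -0.64790111,  0.25545269]), 'orientation': array([-3.10887102e+00, -4.41007303e-01,  5.09380081e-04]), 'contact_force': array([ 0.8374747 , -0.88418516,  0.01974291]), 'moment': array([ 0.00364135, -0.00258061, -0.04470918]), 'gripper_force': 0.0, 'grip_width': 0.08554120591435278}
```

View pics/side0.png

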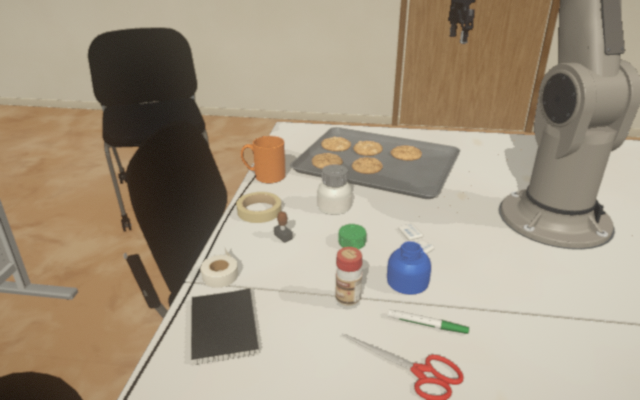

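View pics/top0.png

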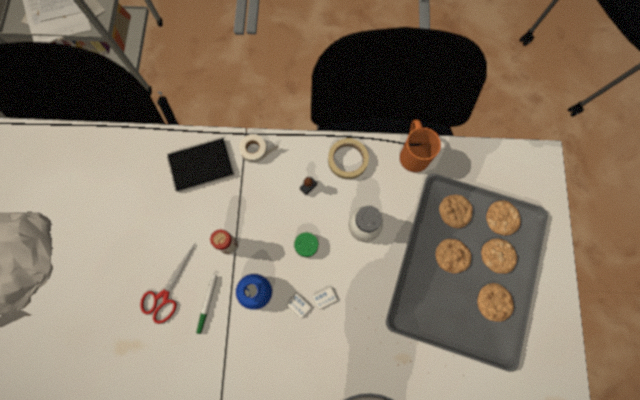

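The white jar with the grey cap is at side (335,190) and top (367,222). The tray is to its right in the top view, with the tape at (348,157), the stamp at (308,186) and the mug at (420,150). I'll zoom in and measure.

```bash
cat > h.py <<'E'
import numpy as np, cv2
from bench import telemetry, grab_frame, job
from scipy.spatial.transform import Rotation as R
def foc(f): return f["frame"].shape[0]/2/np.tan(np.radians(f["vertical_fov"])/2)
def ray(f,u,v):
    d=np.array([(u-f["cx"])/foc(f),-(v-f["cy"])/foc(f),-1.]); return R.from_rotvec(f["attitude"]).apply(d)
def onz(f,u,v,z):
    d=ray(f,u,v);o=np.array(f["origin"]);return o+d*(z-o[2])/d[2]
def proj(f,p):
    c=R.from_rotvec(f["attitude"]).inv().apply(np.asarray(p)-f["origin"]);return f["cx"]-foc(f)*c[0]/c[2],f["cy"]+foc(f)*c[1]/c[2]
def crop(im,u,v,w,h,s): return cv2.resize(im[v-h:v+h,u-w:u+w],None,fx=s,fy=s,interpolation=cv2.INTER_CUBIC)
E
python3 - <<'E'
from h import *
t=grab_frame("top");s=grab_frame("side")
a=crop(t["frame"],367,222,25,25,8);b=crop(s["frame"],335,187,25,25,8)
cv2.imwrite("pics/z.png",np.hstack([a,b])[:,:,::-1])
hsv=cv2.cvtColor(t["frame"],cv2.COLOR_RGB2HSV)
print(t["frame"][219,345:395].mean(1).astype(int)); print(t["frame"][195:250,368].mean(1).astype(int))
print(s["frame"][175,310:360].mean(1).astype(int)); print(s["frame"][160:220,335].mean(1).astype(int))
for n,u,v,z in [("captop",369,219,.097),("mug",420,150,.1),("mugedge",402,150,.1),("tape",348,157,.025),("stamp",308,184,.06),("spice",221,239,.106),("tray tl",428,178,.02),("tray bl",388,326,.02),("tray tr",548,208,.02)]: print(n,onz(t,u,v,z).round(3))
print(onz(s,335,173,.097))
E
```

```text
[191 188 193 187 170 170 177 183 186 171 136 102  93  93 102  93  96  99
  91 101  96 100  97 100 101 102  98  98 100 102  98  99  96  99 104  98
  98 105 124 129 131 134 131 133 132 135 130 131 136 134]
[167 170 169 171 170 171 171 174 172 164 140 112 101 100 102 103 102  98
  99 100  95  93 102  94 100  99 100  99 108 112 107  98  97 101  95  75
  71  96 126 143 144 136 130 124 118 108 117 136 171 189 195 192 188 190
 188]
[153 142 130 122 116 109 103 100  99  98 102 114 125 124 125 128 125 126
 127 129 134 135 136 136 137 137 137 137 134 134 133 129 126 123 124 125
 120 114 112 114 113 113 112 112 114 113 112 112 113 113]
[150 150 149 150 145 139 136 136 136 134 136 137 140 139 137 137 132 129
 127 127 128 130 130 129 131 129 130 151 183 206 224 231 231 229 225 216
 212 207 200 195 194 194 194 194 193 193 193 192 194 194 194 194 192 187
 181 197 207 209 209 208]
captop [0.497 0.02  0.097]
mug [ 0.665 -0.096  0.1  ]
mugedge [ 0.663 -0.055  0.1  ]
tape [0.669 0.066 0.025]
stamp [0.584 0.161 0.06 ]
spice [0.437 0.342 0.106]
tray tl [ 0.624 -0.135  0.02 ]
tray bl [ 0.267 -0.035  0.02 ]
tray tr [ 0.559 -0.426  0.02 ]
[0.49831196 0.03928018 0.097     ]
```

View pics/z.png

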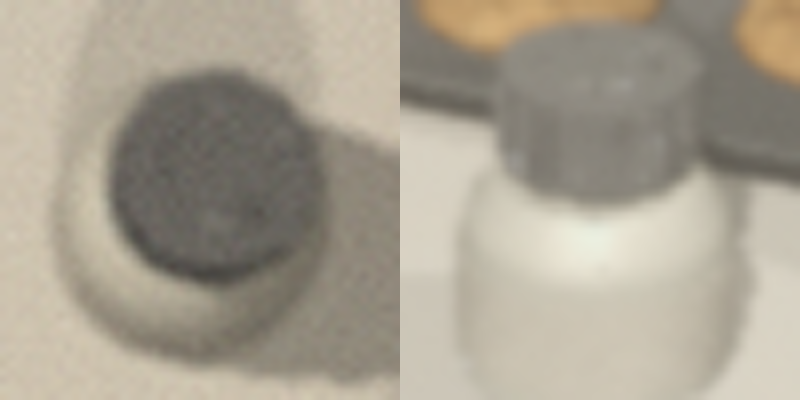

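Run:
```python
from h import *
t=grab_frame("top");s=grab_frame("side")
ut,vt,us,vs=342+217/8-.5,197+169/8-.5,310+200/8-.5,162+67/8-.5
print(onz(t,ut,vt,.097),onz(s,us,vs,.097))
o1,o2=np.array(t["origin"]),np.array(s["origin"]);d1,d2=ray(t,ut,vt),ray(s,us,vs)
k=np.linalg.lstsq(np.c_[d1,-d2],o2-o1,rcond=None)[0];p,q=o1+d1*k[0],o2+d2*k[1];print("tri",p,q)
# jar base in the top: outline of jar's 80mm edge z=.044, centre predicted
c=(p+q)/2
th=np.linspace(0,2*np.pi,40)
im=t["frame"].copy();im2=s["frame"].copy()
out=[]
for f,u,v in((t,367,222),(s,335,187)):
    im=crop(f["frame"],u,v,25,25,8)
    for r,z in((.029,.097),(.04,.044),(.04,0)):
        pts=np.array([proj(f,[c[0]+r*np.cos(a),c[1]+r*np.sin(a),z]) for a in th])
        pts=((pts-[u-25,v-25]+.5)*8).astype(int); cv2.polylines(im,[pts.astype(np.int32)],True,(255,0,0))
    out.append(im)
cv2.imwrite("pics/z1.png",np.hstack(out)[:,:,::-1])
x=telemetry.get_obs();M=R.from_rotvec(x["orientation"]).as_matrix();print(M.round(3),x["tcp_pos"])
```

```text
[0.49994736 0.02063292 0.097     ] [0.50117154 0.02419009 0.097     ]
tri [0.50043738 0.0203812  0.09478902] [0.50158124 0.02037358 0.0950434 ]
[[ 0.961  0.278 -0.   ]
 [ 0.278 -0.961  0.001]
 [-0.    -0.001 -1.   ]] [ 0.18769328 -0.64821182  0.25595403]
```

View pics/z1.png

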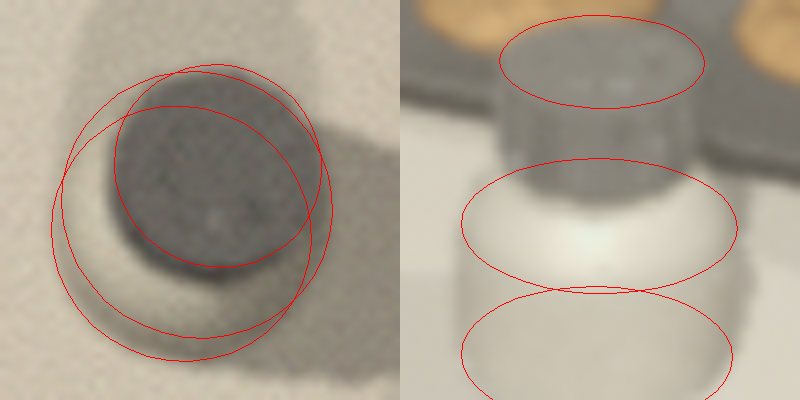

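{"name": "apply_moves", "arguments": {"rows": [[[0.11, -0.125, 0], [0, 0, 0]], [[0.27, -0.31, 0], [0, 0, 0]], [[0.43, -0.49, 0], [0, 0, 0]], [[0.59, -0.68, 0], [0, 0, 0]], [[0.75, -0.86, 0], [0, 0, 0]], [[0.91, -1, 0], [0, 0, 0]]], "jaw": 1}}

```text
clock: 1.05
tcp_pos: [0.3372, -0.3429, 0.2566]
orientation: [3.11, 0.442, 0.0]
contact_force: [1.2, -0.4, -0.1]
grip_width: 0.0856
gripper_force: 0.0
```

```bash
cat > st.py <<'E'
from h import *
x=telemetry.get_obs();M=R.from_rotvec(x["orientation"]).as_matrix()
print(x["clock"],x["joints"].round(3),x["tcp_pos"].round(4),x["contact_force"].round(1),x["moment"].round(2),x["grip_width"],x["gripper_force"])
print("xaxis deg",np.degrees(np.arctan2(M[1,0],M[0,0])),"z",M[:,2].round(4),"to cap above (tool, share):",(M.T@(np.array([.5003,.0206,.16])-x["tcp_pos"])/.25).round(3))
E
python3 st.py
```

```text
1.05 [ 0.788  0.163 -0.138  1.998  0.027  0.982 -0.652] [ 0.3372 -0.3429  0.2566] [ 1.2 -0.4 -0.1] [-0.03 -0.05 -0.  ] 0.0855676370481347 0.0
xaxis deg 16.168137109796138 z [ 3.e-04 -4.e-04 -1.e+00] to cap above (tool, share): [ 1.031 -1.215  0.386]
```

{"name": "apply_moves", "arguments": {"rows": [[[0.13, -0.15, 0], [0, 0, 0]], [[0.29, -0.34, 0], [0, 0, 0]], [[0.45, -0.53, 0], [0, 0, 0]], [[0.61, -0.72, 0], [0, 0, 0]], [[0.76, -0.9, 0], [0, 0, 0]], [[0.85, -1, 0], [0, 0, 0]], [[0.85, -1, 0], [0, 0, 0]]]}}

```text
clock: 1.92
tcp_pos: [0.4723, -0.0428, 0.2565]
orientation: [-3.108, -0.449, -0.002]
contact_force: [0.4, 0.1, 0.1]
grip_width: 0.0854
gripper_force: 0.0
```

```bash
python3 st.py
```

```text
1.925 [ 0.333  0.173 -0.414  1.997  0.082  0.987 -1.404] [ 0.4723 -0.0428  0.2565] [0.4 0.1 0.1] [-0.05  0.01 -0.02] 0.08537493140220624 0.0
xaxis deg 16.452873946112824 z [ 9.e-04  1.e-03 -1.e+00] to cap above (tool, share): [ 0.179 -0.211  0.386]
```

{"name": "apply_moves", "arguments": {"rows": [[[0.09, -0.105, 0.05], [0, 0, 0]], [[0.18, -0.21, 0.12], [0, 0, 0]], [[0.18, -0.21, 0.25], [0, 0, 0]], [[0.18, -0.21, 0.36], [0, 0, 0]], [[0.18, -0.21, 0.386], [0, 0, 0]], [[0.18, -0.21, 0.386], [0, 0, 0]], [[0.18, -0.21, 0.386], [0, 0, 0]]]}}

```text
clock: 2.8
tcp_pos: [0.5007, 0.0169, 0.161]
orientation: [3.11, 0.44, 0.003]
contact_force: [0.5, -0.3, -0.0]
grip_width: 0.0853
gripper_force: 0.0
```

```bash
python3 st.py
python3 - <<'E'
from h import *
t=grab_frame("top");s=grab_frame("side")
cv2.imwrite("pics/a.png",np.hstack([crop(t["frame"],367,222,40,40,5),crop(s["frame"],335,177,40,40,5)])[:,:,::-1])
E
```

```text
2.8 [ 0.199  0.347 -0.426  2.034  0.198  0.798 -1.633] [0.5007 0.0169 0.161 ] [ 0.5 -0.3 -0. ] [0.04 0.03 0.04] 0.08534194285384514 0.0
xaxis deg 16.108122404926966 z [ 2.1e-03 -1.0e-04 -1.0e+00] to cap above (tool, share): [ 0.003 -0.015  0.004]
```

View pics/a.png

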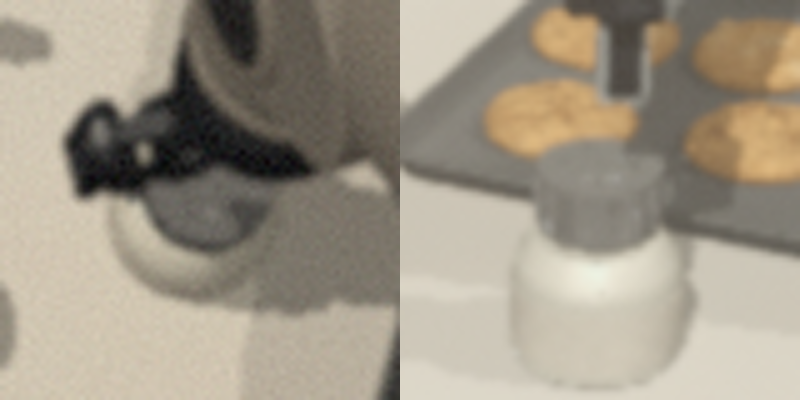

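The gripper is straddling above the cap: side cap top at about (335,171), near finger at (339,160). Their offset matches the jaw yaw. Next I descend and close.

{"name": "apply_moves", "arguments": {"rows": [[[0.0, -0.01, 0.05], [0, 0, 0]], [[0.0, -0.015, 0.12], [0, 0, 0]], [[0.0, -0.015, 0.19], [0, 0, 0]], [[0.0, -0.015, 0.24], [0, 0, 0]], [[0.0, -0.015, 0.268], [0, 0, 0]], [[0.0, -0.015, 0.268], [0, 0, 0]], [[0.0, -0.015, 0.268], [0, 0, 0]], [[0.0, -0.015, 0.268], [0, 0, 0]]]}}

```text
clock: 3.9
tcp_pos: [0.4993, 0.0208, 0.0933]
orientation: [3.11, 0.441, 0.002]
contact_force: [0.7, 1.2, -0.2]
grip_width: 0.0854
gripper_force: 0.0
```

```bash
python3 st.py
```

```text
3.9 [ 0.152  0.451 -0.388  2.081  0.274  0.656 -1.709] [0.4993 0.0208 0.0933] [ 0.7  1.2 -0.2] [-0.01  0.   -0.01] 0.08542092502139227 0.0
xaxis deg 16.139352463847377 z [ 0.0011  0.     -1.    ] to cap above (tool, share): [ 0.004  0.002 -0.267]
```

{"name": "apply_moves", "arguments": {"rows": [[[0, 0, 0], [0, 0, 0]], [[0, 0, 0], [0, 0, 0]], [[0, 0, 0], [0, 0, 0]], [[0, 0, 0], [0, 0, 0]], [[0, 0, 0], [0, 0, 0]], [[0, 0, 0], [0, 0, 0]], [[0, 0, 0], [0, 0, 0]], [[0, 0, 0], [0, 0, 0]]], "jaw": -1, "newtons": 50}}

```text
clock: 4.9
tcp_pos: [0.4991, 0.0206, 0.0929]
orientation: [3.11, 0.441, 0.001]
contact_force: [-0.4, -1.7, 5.4]
grip_width: 0.0562
gripper_force: 52.2
```

```bash
python3 st.py
```

```text
4.9 [ 0.152  0.452 -0.388  2.081  0.274  0.656 -1.709] [0.4991 0.0206 0.0929] [-0.4 -1.7  5.4] [-0.44 -0.07 -0.01] 0.05621131898532206 52.196058332920074
xaxis deg 16.133421142180012 z [ 4.e-04 -1.e-04 -1.e+00] to cap above (tool, share): [ 0.005  0.002 -0.269]
```

{"name": "apply_moves", "arguments": {"rows": [[[0, 0, 0.006], [0, 0, 0]], [[0, 0, 0.012], [0, 0, 0]], [[0, 0, 0.018], [0, 0, 0]], [[0, 0, 0.02], [0, 0, 0]], [[0, 0, 0.02], [0, 0, 0]], [[0, 0, 0.02], [0, 0, 0]]]}}

```text
clock: 5.65
tcp_pos: [0.4991, 0.0207, 0.0882]
orientation: [3.11, 0.441, 0.001]
contact_force: [-1.6, -2.5, 9.1]
grip_width: 0.0568
gripper_force: 52.7
```

```bash
python3 st.py
python3 - <<'E'
from h import *
t=grab_frame("top");s=grab_frame("side")
cv2.imwrite("pics/b.png",np.hstack([crop(t["frame"],367,222,40,40,5),crop(s["frame"],335,182,30,30,7)[:400,:400]])[:,:,::-1])
E
```

```text
5.65 [ 0.148  0.46  -0.384  2.083  0.28   0.646 -1.714] [0.4991 0.0207 0.0882] [-1.6 -2.5  9.1] [-0.5   0.25  0.01] 0.05676244476924076 52.672185773262754
xaxis deg 16.136923766930657 z [ 5.e-04 -4.e-04 -1.e+00] to cap above (tool, share): [ 0.004  0.002 -0.287]
```

View pics/b.png

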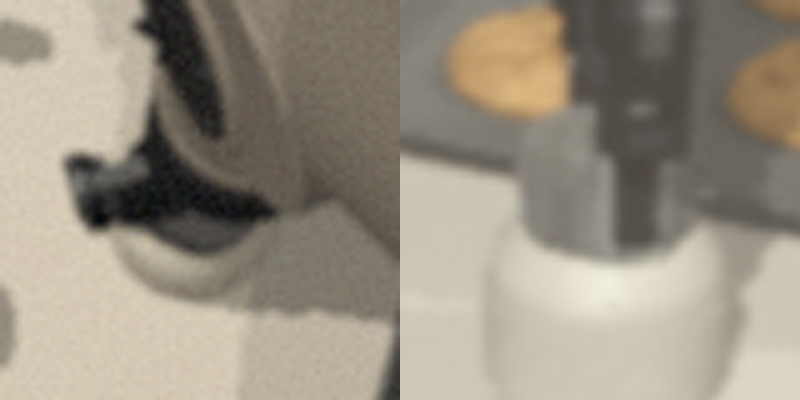

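The cap is gripped and sits lower on the shoulder: side view, finger over the cap at about (338,190). About 9 N corresponds to roughly 4.3 mm pressed, so I'll press a bit more.

{"name": "apply_moves", "arguments": {"rows": [[[0, 0, 0.003], [0, 0, 0]], [[0, 0, 0.006], [0, 0, 0]], [[0, 0, 0.006], [0, 0, 0]], [[0, 0, 0.006], [0, 0, 0]]]}}

```text
clock: 6.25
tcp_pos: [0.4992, 0.0207, 0.0875]
orientation: [3.11, 0.441, 0.001]
contact_force: [-4.1, -2.5, 18.6]
grip_width: 0.0569
gripper_force: 53.7
```

```bash
python3 st.py
```

```text
6.25 [ 0.147  0.461 -0.383  2.084  0.282  0.645 -1.716] [0.4992 0.0207 0.0875] [-4.1 -2.5 18.6] [-0.71  0.86  0.02] 0.05687189815068008 53.659454539156286
xaxis deg 16.140600589858778 z [ 6.e-04 -9.e-04 -1.e+00] to cap above (tool, share): [ 0.004  0.002 -0.29 ]
```

The force jump shows the skirt has landed. I'll ease off slightly and turn anticlockwise, which is negative about the downward tool z.

{"name": "apply_moves", "arguments": {"rows": [[[0, 0, -0.002], [0, 0, -0.02]], [[0, 0, -0.002], [0, 0, -0.05]], [[0, 0, -0.002], [0, 0, -0.09]], [[0, 0, -0.002], [0, 0, -0.13]], [[0, 0, -0.002], [0, 0, -0.17]]]}}

```text
clock: 6.88
tcp_pos: [0.4997, 0.0206, 0.0876]
orientation: [2.881, 1.251, 0.002]
contact_force: [-1.5, -4.2, 10.9]
grip_width: 0.0567
gripper_force: 52.9
```

```bash
python3 st.py
```

```text
6.875 [ 0.254  0.484 -0.514  2.076  0.379  0.67  -1.264] [0.4997 0.0206 0.0876] [-1.5 -4.2 10.9] [-0.65  0.18 -0.14] 0.05668403920500176 52.881184082943946
xaxis deg 46.93983235705501 z [ 1.6e-03 -5.0e-04 -1.0e+00] to cap above (tool, share): [ 0.002  0.002 -0.29 ]
```

{"name": "apply_moves", "arguments": {"rows": [[[0, 0, 0], [0, 0, -0.04]], [[0, 0, 0], [0, 0, -0.08]], [[0, 0, 0], [0, 0, -0.12]], [[0, 0, 0], [0, 0, -0.16]], [[0, 0, 0], [0, 0, -0.19]], [[0, 0, 0], [0, 0, -0.19]], [[0, 0, 0], [0, 0, -0.19]]]}}

```text
clock: 7.75
tcp_pos: [0.5001, 0.0199, 0.0876]
orientation: [2.389, 2.037, 0.001]
contact_force: [0.6, -4.3, 10.3]
grip_width: 0.0567
gripper_force: 52.9
```

```bash
python3 st.py
```

```text
7.75 [ 0.366  0.517 -0.656  2.069  0.486  0.707 -0.764] [0.5001 0.0199 0.0876] [ 0.6 -4.3 10.3] [-0.96 -0.13  0.14] 0.05670532577128481 52.873655058501754
xaxis deg 80.90894137921343 z [ 0.002  -0.0013 -1.    ] to cap above (tool, share): [ 0.003  0.001 -0.29 ]
```

{"name": "apply_moves", "arguments": {"rows": [[[0, 0, -0.006], [0, 0, 0]], [[0, 0, -0.012], [0, 0, 0]], [[0, 0, -0.018], [0, 0, 0]], [[0, 0, -0.024], [0, 0, 0]], [[0, 0, -0.028], [0, 0, 0]], [[0, 0, -0.028], [0, 0, 0]]]}}

```text
clock: 8.5
tcp_pos: [0.4988, 0.0209, 0.0937]
orientation: [-2.39, -2.039, 0.0]
contact_force: [1.9, -1.1, 1.8]
grip_width: 0.0565
gripper_force: 52.8
```

```bash
python3 st.py
```

```text
8.5 [ 0.373  0.508 -0.666  2.067  0.473  0.72  -0.753] [0.4988 0.0209 0.0937] [ 1.9 -1.1  1.8] [-0.48 -0.47  0.02] 0.056525278582141056 52.8273018496111
xaxis deg 80.95464634197145 z [-2.e-04  1.e-04 -1.e+00] to cap above (tool, share): [-0.     0.006 -0.265]
```

{"name": "apply_moves", "arguments": {"rows": [[[0, 0, -0.006], [0, 0, 0]], [[0, 0, -0.012], [0, 0, 0]], [[0, 0, -0.012], [0, 0, 0]], [[0, 0, -0.012], [0, 0, 0]]]}}

```text
clock: 9.0
tcp_pos: [0.4988, 0.0208, 0.0967]
orientation: [-2.39, -2.039, 0.0]
contact_force: [1.8, -1.6, -0.2]
grip_width: 0.0566
gripper_force: 53.1
```

```bash
python3 st.py
python3 - <<'E'
from h import *
s=grab_frame("side")
cv2.imwrite("pics/c.png",crop(s["frame"],335,182,30,30,8)[:,:,::-1])
E
```

```text
9.0 [ 0.376  0.503 -0.669  2.065  0.467  0.725 -0.749] [0.4988 0.0208 0.0967] [ 1.8 -1.6 -0.2] [-0.31 -0.29  0.06] 0.05664361221937736 53.071177419042215
xaxis deg 80.94561650498541 z [-3.e-04  0.e+00 -1.e+00] to cap above (tool, share): [ 0.     0.006 -0.253]
```

View pics/c.png

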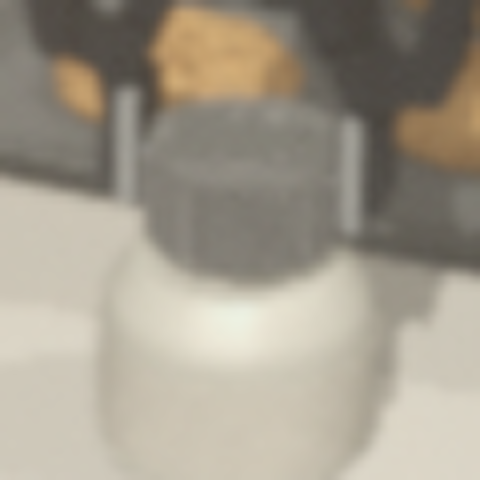

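The cap is level between both pads (side about (335,178)) and about 3 mm above its locked height. There's no downward pull, so it's free. I'll keep lifting.

{"name": "apply_moves", "arguments": {"rows": [[[0, 0, -0.008], [0, 0, 0]], [[0, 0, -0.016], [0, 0, 0]], [[0, 0, -0.024], [0, 0, 0]], [[0, 0, -0.024], [0, 0, 0]]]}}

```text
clock: 9.55
tcp_pos: [0.4992, 0.021, 0.1031]
orientation: [2.389, 2.039, 0.001]
contact_force: [2.1, -1.2, -0.7]
grip_width: 0.0567
gripper_force: 53.3
```

{"name": "apply_moves", "arguments": {"rows": [[[0, 0, -0.025], [0, 0, 0]], [[0, 0, -0.06], [0, 0, 0]], [[0, 0, -0.1], [0, 0, 0]], [[0, 0, -0.14], [0, 0, 0]], [[0, 0, -0.18], [0, 0, 0]], [[0, 0, -0.205], [0, 0, 0]], [[0, 0, -0.216], [0, 0, 0]], [[0, 0, -0.216], [0, 0, 0]], [[0, 0, -0.216], [0, 0, 0]], [[0, 0, -0.216], [0, 0, 0]]]}}

```text
clock: 10.8
tcp_pos: [0.4987, 0.0208, 0.1565]
orientation: [-2.39, -2.039, 0.001]
contact_force: [0.4, 0.0, -0.1]
grip_width: 0.0564
gripper_force: 53.4
```

```bash
python3 st.py
python3 - <<'E'
from h import *
t=grab_frame("top");s=grab_frame("side")
cv2.imwrite("pics/d.png",np.hstack([crop(t["frame"],367,222,40,40,5),crop(s["frame"],335,175,40,40,5)])[:,:,::-1])
print(proj(s,[.4995,.0206,.1315]),proj(s,[.5,.0206,.0815]))
E
```

```text
10.8 [ 0.437  0.413 -0.733  2.024  0.369  0.838 -0.664] [0.4987 0.0208 0.1565] [ 0.4  0.  -0.1] [ 0.   -0.02  0.03] 0.05638099181087681 53.393354723230004
xaxis deg 80.9491929930104 z [-5.e-04  0.e+00 -1.e+00] to cap above (tool, share): [ 0.     0.006 -0.014]
(np.float64(335.659273681612), np.float64(155.4060997196309)) (np.float64(335.0891902147867), np.float64(175.26106272521739))
```

View pics/d.png

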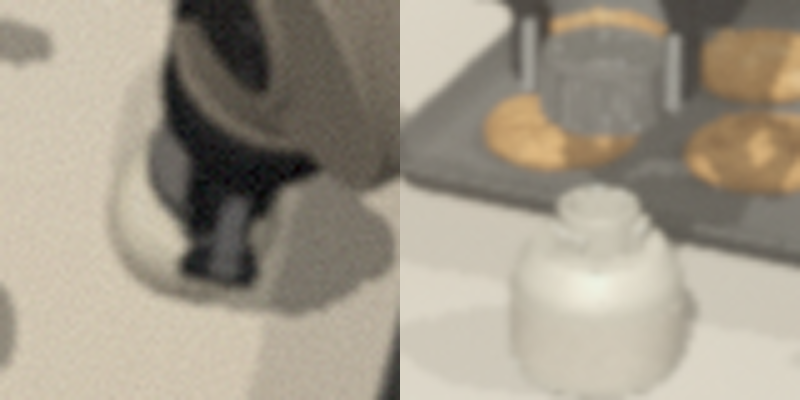

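The side view shows the cap held level at about (335,152), above the open neck at about (335,176). The jar is upright and unmoved. I'm handing in.

```bash
python3 -c "
from bench import job
print(job.hand_in())"
```

```text
the job is handed in; nothing more can be done
None
```

The jar is open: the cap was pressed, turned about 65° anticlockwise and lifted off, and it is held level about 5 cm above the mouth, with the jar upright and in place; the job is handed in, but no verdict came back.

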